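Press-test two spring brackets and put the sound one home on the stop plate

ROBOT

A 7-joint arm with a two-finger parallel gripper is mounted at the origin on a cart in front of the work surface, level with it; the furniture and walls round the work are solid. World frame = base frame: x ahead of the robot, y to its left, z up, the work surface at z = 0. Lengths are in m, angles in degrees, forces in N, time in s.
With the tool pointing down it reaches from about 0.35 to 0.775 m from the base axis. Payload 3.1 kg.
Tool frame: the origin (TCP) lies on the centre line of the jaws, within the pads' length; the fingertips stand 17 mm ahead of it and the grasp point (between the pads) lies 2 mm behind it (robot.tip_reach is the distance from the TCP to the fingertips, in m); z points along the fingers, y is the line along which they close (so a half turn about z gives the same grasp; the last joint's range is limited). The gripper opens to 85 mm and grips with 20 to 120 N. Pads are 22 mm wide; open, the fingers measure 114 mm over their backs; the gripper's body (76 mm by 85 mm) begins 54 mm behind the grasp point. The pads swing forward as they close: fully open they stand 13 mm farther back than shut.
Start: joints at [-77.733, 17.813, 0.802, 86.603, -0.252, 75.585, -1.558], TCP at [0.139, 0.532, 0.248] pointing down, gripper open.
Joint ranges: [-154.91, 154.91], [-16.99, 109.72], [-72.82, 74.43], [7.12, 147.25], [-82.49, 262.49], [11.32, 116.49], [-174.64, 174.64]. Speed limits (degrees/s): [159.86, 159.86, 180, 180, 180, 180, 180].

INTERFACE

Orientations are given as [roll, pitch, yaw] about the fixed x, y, z axes, in that order (R = Rz(yaw) Ry(pitch) Rx(roll)).
In Python, from station import robot, fingers, vision, workorder, recognise gives the robot as it stands. Calls block until the motion is done:
- robot.move_to(position, orientation): joint-space move of the TCP to a pose.
- robot.line_to(position, orientation=None, velocity=0.15, f_stop=None): straight line of the TCP; orientation=None keeps the orientation; velocity is the mean speed in m/s. With f_stop (N) it stops when the force on the tool has changed by that much, and returns True; else False.
- robot.move_j(angles): joint-space move.
- fingers.gripper_to(opening, force=None): opening from 0.0 (shut) to 1.0 (fully open); force is the grip in N (None keeps the last); returns when the fingers have stopped.
- robot.pause(seconds).
- robot.inverse_kinematics(position, orientation): joint angles nearest the present ones, or None.
- vision.grab_frame(name): name is "scene" or "top" or "wrist"; returns the picture (480x640x3 uint8, red, green, blue); there is no depth.
- vision.calibration(name): a dict with "mtx" (3x3 intrinsics, pixels), "extrinsics" (4x4, takes a point from world to camera coordinates); the wrist camera has in their place "T_tool_cam" (4x4, takes a point from camera to tool coordinates, whose origin is the TCP and whose axes are the flange's). Camera axes: x right, y up, looking along -z (the intrinsics and any distortion apply to the point x, -y, -z); pixel columns grow to the right and rows downward; lengths in m; the calibration is good to about 2 mm. A picture is of the moment at which its call begins: read the wrist's pose just before it. calibration takes no time and is no camera call.
A pose or a line that the arm cannot do raises robot.PlanningError and nothing moves.
- workorder.close_job(): hands the job in; it is judged then, once.
Trained networks look in the newest picture that a camera, given by its name, has taken for a name from the list of things; names that differ only in an ending like _2 or _b are one class to them, and where a whole thing is asked for, a point or a joint stands for the part that bears it (a point fixed in the world has none). Each returns a list of dicts, best first, with "p" (0 to 1); they miss things now and then, are a little off and sometimes report something else, mostly with a low value. They report only what shows in the picture. A call takes as long as a camera call.
- recognise(label, camera): "rect" ([centre column, centre row, width, height] in pixels, round what is visible of it).
Readings, each from a call of its own:
- robot.current_time_s(): time.
- robot.current_joint_positions(): joint angles.
- robot.current_dq(): joint speeds.
- robot.current_joint_torque(): joint torques, N m.
- robot.current_tool_pos(): TCP position.
- robot.current_eef_rot(): TCP orientation.
- robot.current_contact_force(): force on the tool from outside, world axes, zero at the start.
- robot.current_torque(): the same for the moment, N m.
- robot.current_finger_gap(): opening from 0.0 (shut) to 1.0 (fully open).
- robot.current_gripper_force(): force on a finger pad.
Only numpy, scipy, OpenCV 4.12 (cv2) and the standard library are available. Lean on these libraries where they do the work, as an engineer would, in place of code of your own. Each camera call takes 0.05 s, during which the arm holds its last target. There are 200 camera calls.

TASK

Find out which of the two look-alike spring brackets still has a stiff arm: press straight down on the round pad half-way along the arm with about 10 N and hold it for a moment to see how far it sinks, first on the left bracket, then on the right one, without moving them and never with 20 N or more. Then lift the bracket whose arm sank less onto the stop plate, block end towards you, and slide it fully home into the corner, its long edge flush against the side fence and its block end against the end stop. Leave the soft bracket where it stands and do not disturb the timer, the petri dish or the vial.

Things in the scene. Friction and masses are not known exactly. Their poses are not given: they have to be found in the camera images.
- bracket_a_foot (a point): Spring bracket A, one of two look-alikes, loose, 0.4 to 0.65 kg; one has a sound arm, the other a soft one. Foot plate 130 (x) x 70 (y) x 8 mm, block at its +x end, nearest the robot. A 24 mm wide spring arm runs from the block towards -x, level, 42 mm up, 80 mm long, its free tip between two 52 mm high pillars. Point: centre of the foot's underside; x to the block end, z up.
- bracket_a_block (a point): Dark root block of bracket A, 30 (x) x 40 (y) mm, from the foot up to 52 mm above the underside; grasp it from above across its y width. Point: on the block's axis, 30 mm above the bracket's underside, 50 mm along x from the foot's centre; axes as the foot's. The foot's long edges are 35 mm to either side of it, its block end 15 mm ahead.
- bracket_a_pad: Dark round press pad, 26 mm diameter and 8 mm high, half-way along the arm of bracket A. Origin: centre of its underside; its top is 8 mm above that (51.5 mm above the bracket's underside) and it sinks with the arm. Axes as the bracket's while the arm is not pressed.
- bracket_a_arm (a joint): Downward bend of the spring arm of bracket A in rad, 0 when free, at most 0.39; it springs back. The pad is 40 mm from the bending point, so 0.1 rad is 4 mm at the pad. Under 10 N on the pad a sound arm sinks about 3.5 mm there (0.09 rad), a soft one about 12 mm (0.3 rad).
- bracket_b_foot (a point): Spring bracket B, one of two look-alikes, loose, 0.4 to 0.65 kg; one has a sound arm, the other a soft one. Foot plate 130 (x) x 70 (y) x 8 mm, block at its +x end, nearest the robot. A 24 mm wide spring arm runs from the block towards -x, level, 42 mm up, 80 mm long, its free tip between two 52 mm high pillars. Point: centre of the foot's underside; x to the block end, z up.
- bracket_b_block (a point): Dark root block of bracket B, 30 (x) x 40 (y) mm, from the foot up to 52 mm above the underside; grasp it from above across its y width. Point: on the block's axis, 30 mm above the bracket's underside, 50 mm along x from the foot's centre; axes as the foot's. The foot's long edges are 35 mm to either side of it, its block end 15 mm ahead.
- bracket_b_pad: Dark round press pad, 26 mm diameter and 8 mm high, half-way along the arm of bracket B. Origin: centre of its underside; its top is 8 mm above that (51.5 mm above the bracket's underside) and it sinks with the arm. Axes as the bracket's while the arm is not pressed.
- bracket_b_arm (a joint): Downward bend of the spring arm of bracket B in rad, 0 when free, at most 0.39; it springs back. The pad is 40 mm from the bending point, so 0.1 rad is 4 mm at the pad. Under 10 N on the pad a sound arm sinks about 3.5 mm there (0.09 rad), a soft one about 12 mm (0.3 rad).
- stop_plate: Fixed plate 150 (x) x 110 (y) x 8 mm, origin at the centre of its underside. Strips 12 mm above its top: side fence along the -y long edge (the robot's left), inner face at y = -47; end stop along the +x end (nearest the robot), inner face at x = +67. A bracket fully home has its foot's centre at x = 2, y = -12, its underside at z = 8 mm and its block end at the stop.
- plate_corner (a point): The inner corner where side fence and end stop meet, at the height of the plate's top (8 mm above the worktop). Fixed obstacles near by: a tall instrument close behind the plate (front with handle at world x = 0.56 m, y from -0.11 to 0.28 m, 0.33 m high) and a taller one on the right (front at x = 0.47 m, y below -0.28 m); carry things across in front of them, near the robot.
- vial_4: Bystander: glass vial, 22 mm diameter, 50 mm high, standing left of the big instrument, well behind the left-hand bracket. Origin: centre of its underside.
- timer: Bystander: white lab timer, 66 x 62 x 20 mm, lying behind the right-hand bracket. Origin: centre of its underside.
- petri: Bystander: closed petri dish, 61 mm across, 16 mm high, lying to the right of the brackets. Origin: centre of its underside.

How it is judged (in metres and radians):
On the way, in this order (a step that is already met when the one before it is completed fails the run):
1. the pad of the left-hand bracket (y > 0) is pressed by the fingers with more than 6 N, both brackets within 40 mm of their starting places (distance of each of bracket_a_block, bracket_b_block from where it was at the start of the episode below 0.04 m and ((contact force between the fingers and bracket_a_pad above 6 N and world y of bracket_a_block above 0 m) or (contact force between the fingers and bracket_b_pad above 6 N and world y of bracket_b_block above 0 m))), for 0.2 s.
2. the pad of the right-hand bracket (y < 0) is pressed in the same way, both brackets still within 40 mm of their starting places (distance of each of bracket_a_block, bracket_b_block from where it was at the start of the episode below 0.04 m and ((contact force between the fingers and bracket_a_pad above 6 N and world y of bracket_a_block below 0 m) or (contact force between the fingers and bracket_b_pad above 6 N and world y of bracket_b_block below 0 m))), for 0.2 s.
3. the bracket with the stiffer arm is lifted clear of the worktop (15 mm or more) (height (world z) of bracket_a_block above 0.045 m), for 0.1 s.
At the end, for the whole second after the job is handed in: The bracket with the stiffer arm stands flat and at rest on the stop plate, block end at the end stop, within 4 mm of touching both the side fence and the end stop and within 0.05 rad of parallel to the fence, released; the soft bracket stands within 40 mm of its starting place (x of bracket_a_block in the frame of stop_plate between 0.048 and 0.055 m and y of bracket_a_block in the frame of stop_plate between -0.015 and -0.008 m and z of bracket_a_block in the frame of stop_plate between 0.034 and 0.042 m and angle between the x axis of bracket_a_block and the x axis of stop_plate, either way round below 0.05 rad and angle between each of bracket_a_block, bracket_b_block's own z axis and vertical below 0.05 rad and distance of bracket_b_block from where it was at the start of the episode below 0.04 m and linear speed of bracket_a_pad below 0.01 m/s).
It fails at once if a pad is pressed with 20 N or more (contact force between the fingers and bracket_a_pad above 20 N or contact force between the fingers and bracket_b_pad above 20 N).
It fails at once if the soft bracket is moved more than 40 mm (distance of bracket_b_block from where it was at the start of the episode above 0.04 m).
It fails at once if the timer, the petri dish or the vial is moved more than 20 mm, or the vial is tipped over (distance of any of timer, petri, vial_4 from where it was at the start of the episode above 0.02 m or angle between vial_4's own z axis and vertical above 0.5 rad).
It also fails if it takes over 70 s, if anything falls off the work surface, if the arm or the gripper's body presses on something with over 40 N, if the wrist force passes 120 N, or if a joint passes its speed limit or range.

## Working session

There is one attempt and no reset: what is moved stays moved. The work goes in short steps, each a Python script; the robot and the scene stay as the last script left them, time stands still between calls to the robot, and variables do not carry over. Pictures are saved under pics/ and viewed, at most 10 in all, crops included, and the job is handed in when it is done.

```bash
ls; mkdir -p pics; python3 - <<'E'
from station import robot, fingers, vision, workorder, recognise
import cv2, numpy as np
for n in ["scene","top"]:
    im=vision.grab_frame(n); cv2.imwrite(f"pics/{n}0.png",im[:,:,::-1])
    c=vision.calibration(n); print(n,{k:np.round(v,4).tolist() if v is not None else None for k,v in c.items()})
    for l in ["bracket_a_foot","bracket_a_block","bracket_a_pad","stop_plate","timer","petri","vial_4"]:
        print(l,[(np.round(r['rect']).tolist(),round(r['p'],2)) for r in recognise(l,n)][:4])
print(vision.calibration("wrist"))
print(robot.current_time_s(),robot.current_eef_rot(),robot.tip_reach)
E
```

```text
pics
scene {'mtx': [[469.8235, 0.0, 321.5901], [0.0, 469.8235, 232.7488], [0.0, 0.0, 1.0]], 'extrinsics': [[-0.8634, -0.5039, 0.0259, 0.4888], [0.2914, -0.4561, 0.8408, -0.1928], [-0.4119, 0.7335, 0.5407, -0.8331], [0.0, 0.0, 0.0, 1.0]]}
bracket_a_foot [([288.0, 310.0, 76.0, 58.0], 0.7), ([282.0, 302.0, 45.0, 14.0], 0.45)]
bracket_a_block [([289.0, 313.0, 79.0, 59.0], 0.87), ([158.0, 300.0, 16.0, 25.0], 0.66), ([331.0, 274.0, 89.0, 56.0], 0.59)]
bracket_a_pad [([285.0, 300.0, 18.0, 12.0], 0.57)]
stop_plate [([332.0, 273.0, 90.0, 54.0], 0.84)]
timer [([331.0, 275.0, 91.0, 51.0], 0.69)]
petri [([423.0, 209.0, 28.0, 21.0], 0.58)]
vial_4 [([156.0, 300.0, 17.0, 32.0], 0.52)]
top {'mtx': [[580.4264, 0.0, 319.664], [0.0, 580.4264, 230.7926], [0.0, 0.0, 1.0]], 'extrinsics': [[0.0172, -0.9998, 0.0025, 0.0169], [0.9943, 0.0173, 0.1053, -0.5545], [-0.1053, 0.0006, 0.9944, -1.4239], [0.0, 0.0, 0.0, 1.0]]}
bracket_a_foot [([235.0, 250.0, 34.0, 55.0], 0.7)]
bracket_a_block [([235.0, 253.0, 32.0, 54.0], 0.96)]
bracket_a_pad []
stop_plate []
timer []
petri []
vial_4 []
{'mtx': array([[389.54732232,   0.        , 313.04107413],
       [  0.        , 389.54732232, 236.33082368],
       [  0.        ,   0.        ,   1.        ]]), 'T_tool_cam': array([[-7.11044537e-04,  9.61780293e-01,  2.73821405e-01,
         7.00918884e-02],
       [ 9.99999720e-01,  7.47373235e-04, -2.83561131e-05,
        -1.83650086e-05],
       [-2.31919140e-04,  2.73821308e-01, -9.61780556e-01,
        -1.26717687e-01],
       [ 0.00000000e+00,  0.00000000e+00,  0.00000000e+00,
         1.00000000e+00]])}
0.8 [1.79995713e+02 2.55443060e-03 1.65347170e+02] 0.017
```

View pics/top0.png

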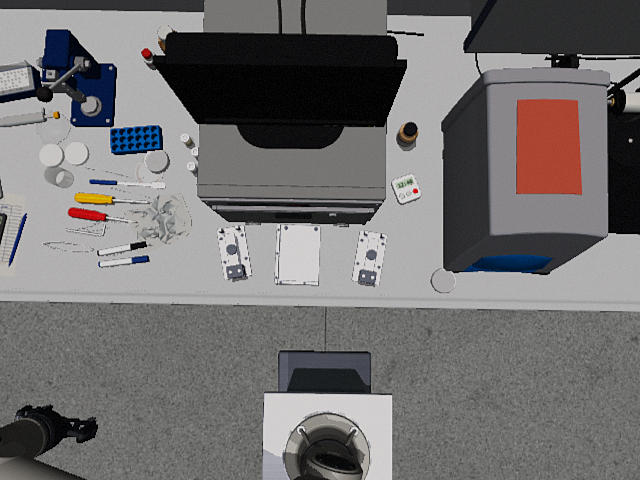

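View pics/scene0.png

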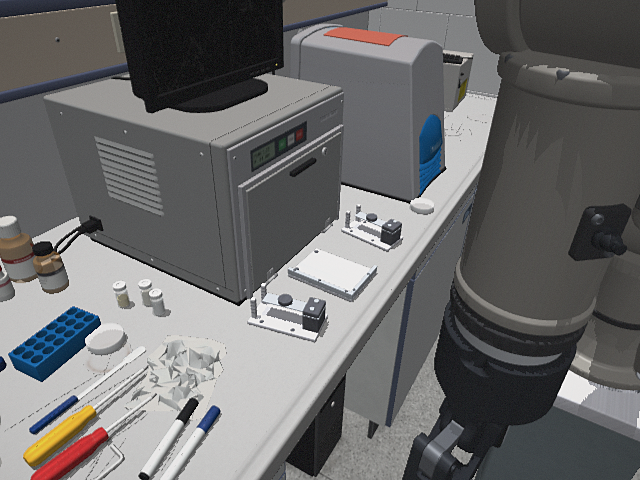

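The top view shows the left bracket (pad ~(231,249), block ~(236,272)), the plate (~(298,255)), and the right bracket (pad ~(371,255), block ~(367,280)). The timer is at (406,189) and the petri dish at (443,281). In the scene view the vial stands at (156,300).

```bash
cat > h.py <<'E'
from station import robot, fingers, vision, workorder, recognise
import cv2, numpy as np
from scipy.spatial.transform import Rotation as R
def cam(n):
    """(K, camera->world 4x4)"""
    c=vision.calibration(n)
    if n!="wrist": return c["mtx"],np.linalg.inv(c["extrinsics"])
    T=np.eye(4);T[:3,:3]=R.from_euler("xyz",robot.current_eef_rot(),degrees=True).as_matrix();T[:3,3]=robot.current_tool_pos()
    return c["mtx"],T@c["T_tool_cam"]
def world(KT,uv,z):
    K,T=KT
    d=np.linalg.inv(K)@[uv[0],uv[1],1]; d=T[:3,:3]@[d[0],-d[1],-d[2]]
    o=T[:3,3]; return o+d*(z-o[2])/d[2]
def shot(n,f):
    KT=cam(n); im=vision.grab_frame(n); cv2.imwrite(f"pics/{f}.png",im[:,:,::-1]); return KT,im
E
python3 - <<'E'
from h import *
t=cam("top")
for n,uv,z in [("Lpad",(231,249),.05),("Lblk",(236,272),.052),("Lfoot bl",(227,281),.008),("Lfoot br",(252,277),.008),("plate c",(298,255),.008),("plate tl",(280,224),.02),("plate tr",(321,225),.02),("Rpad",(371,255),.05),("Rblk",(367,280),.052),("timer",(406,189),.02),("petri",(443,281),.016)]:
    print(n,np.round(world(t,uv,z),3))
for p in [(.40,.0),(.44,.15),(.44,-.15)]:
  print(p, robot.inverse_kinematics([*p,.25],[180,0,180]))
E
```

```text
Lpad [0.503 0.244 0.05 ]
Lblk [0.447 0.229 0.052]
Lfoot bl [0.425 0.257 0.008]
Lfoot br [0.436 0.195 0.008]
plate c [0.494 0.08  0.008]
plate tl [0.571 0.127 0.02 ]
plate tr [0.57  0.023 0.02 ]
Rpad [ 0.494 -0.101  0.05 ]
Rblk [ 0.433 -0.091  0.052]
timer [ 0.666 -0.191  0.02 ]
petri [ 0.434 -0.285  0.016]
(0.4, 0.0) [-39.36622642  -1.23202586  36.71355236 108.37911594   0.77176395
  72.61005518  87.1103054 ]
(0.44, 0.15) [-42.93764631   7.82416878  24.84471345  99.71078784  -3.42517046
  73.20974522  72.69387048]
(0.44, -0.15) [-23.23503057   9.19427828  45.83902486 100.24365878  -6.86836087
  73.43563286 114.20042469]
```

```bash
python3 - <<'E'
from h import *
robot.move_to([.42,.07,.25],[180,0,180])
fingers.gripper_to(0.0)
KT,im=shot("wrist","w0"); np.savez("w0.npz",K=KT[0],T=KT[1])
print(robot.current_time_s(),np.round(robot.current_tool_pos(),4),robot.current_joint_positions().round(1))
for l in ["bracket_a_foot","bracket_a_block","bracket_a_pad","stop_plate"]:
    print(l,[(np.round(r['rect']).tolist(),round(r['p'],2)) for r in recognise(l,"wrist")][:4])
E
```

```text
3.5667 [0.42 0.07 0.25] [-44.9   2.7  34.8 105.1  -1.6  72.7  80.3]
bracket_a_foot [([488.0, 283.0, 95.0, 148.0], 0.8)]
bracket_a_block [([490.0, 281.0, 93.0, 148.0], 0.61), ([328.0, 273.0, 118.0, 146.0], 0.23)]
bracket_a_pad [([506.0, 297.0, 33.0, 27.0], 0.6)]
stop_plate [([329.0, 273.0, 118.0, 148.0], 0.61)]
```

View pics/w0.png

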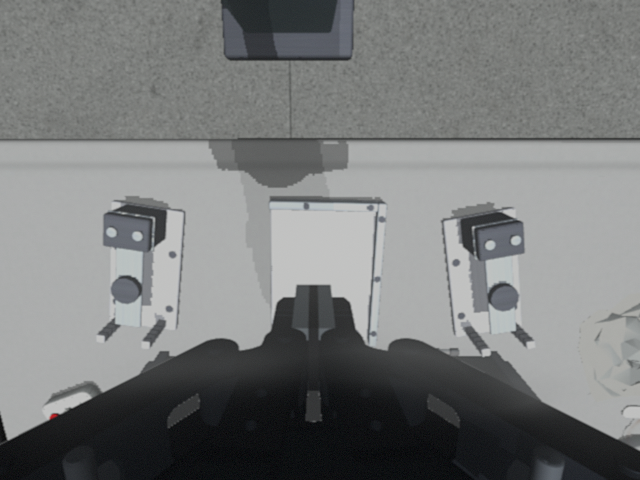

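The wrist view is upside-down (robot at the top). The left bracket has its block top at ~(499,240) and pad at ~(503,293). The right bracket has its block top at ~(129,231) and pad at ~(127,289). The plate's stop strip lies along row ~204 and its side fence along column ~380.

```bash
python3 - <<'E'
from h import *
im=cv2.imread("pics/w0.png")
a=[im[190:350,x:x+w] for x,w in [(95,100),(262,133),(435,100)]]
o=np.hstack(a); o=cv2.resize(o,None,fx=2.4,fy=2.4,interpolation=cv2.INTER_CUBIC); cv2.imwrite("pics/w0c.png",o); print(o.shape)
d=np.load("w0.npz"); KT=(d["K"],d["T"])
for n,uv,z in [("Lpad",(503,293),.0515),("Lblk",(499,240),.052),("Rpad",(126,288),.0515),("Rblk",(129,231),.052),("corner pl near-left",(386,202),.02),("pl near right",(271,198),.02)]:
    print(n,np.round(world(KT,uv,z),4))
E
```

```text
(384, 799, 3)
Lpad [0.4961 0.2422 0.0515]
Lblk [0.4459 0.2318 0.052 ]
Rpad [ 0.4908 -0.0986  0.0515]
Rblk [ 0.4375 -0.0887  0.052 ]
corner pl near-left [0.4184 0.1379 0.02  ]
pl near right [0.4146 0.0312 0.02  ]
```

View pics/w0c.png

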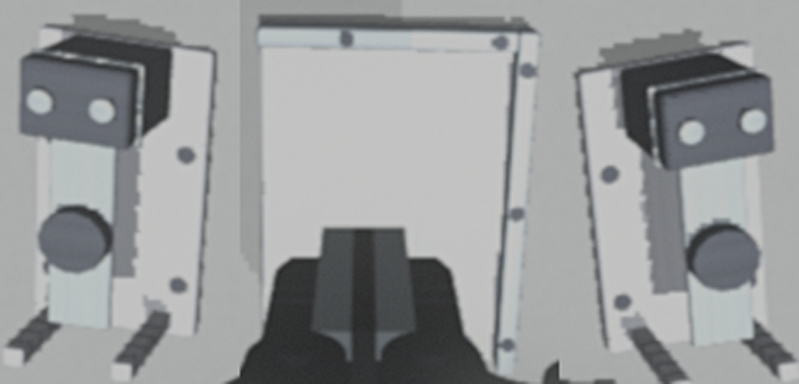

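```bash
python3 - <<'E'
from h import *
d=np.load("w0.npz"); KT=(d["K"],d["T"])
def P(c,z):
    x0,s=[(95,0),(262,240),(435,559.2)][0 if c[0]<240 else 1 if c[0]<559 else 2]
    return world(KT,((c[0]-s)/2.4+x0,c[1]/2.4+190),z)[:2]
for n,blk,pad,edge,end in [("R",[(22,52),(140,70),(133,148),(22,134)],(74,243),[(215,47),(196,335)],[(45,27),(215,47)]),
              ("L",[(657,97),(768,74),(774,148),(666,168)],(725,262),[(578,72),(607,348)],[(578,72),(747,42)])]:
    b=np.array([P(c,.052) for c in blk]); p=P(pad,.0515); bc=b.mean(0)
    print(n,"blk",bc.round(4),"sides",[np.linalg.norm(b[i]-b[(i+1)%4]).round(3) for i in range(4)],"pad",p.round(4),"dist",np.linalg.norm(p-bc).round(4))
    v=bc-p; print(" yaw pad-blk",np.degrees(np.arctan2(v[1],v[0])).round(1))
    e=[P(c,.008) for c in edge]; v=e[0]-e[1]; print(" edge",np.round(e,4).tolist(),np.linalg.norm(v).round(4),np.degrees(np.arctan2(v[1],v[0])).round(1))
    f=[P(c,.008) for c in end]; v=f[0]-f[1]; print(" end",np.linalg.norm(v).round(4),np.degrees(np.arctan2(v[1],v[0])).round(1)); 
f=[P(c,.02) for c in [(517,52),(500,365)]]; g=[P(c,.02) for c in [(260,47),(515,52)]]; o=[P(c,.02) for c in [(540,33),(260,28)]]
for n,q in [("fence",f),("stop",g),("outer",o)]: v=q[0]-q[1]; print(n,np.round(q,4).tolist(),np.linalg.norm(v).round(4),np.degrees(np.arctan2(v[1],v[0])).round(1))
E
```

```text
R blk [ 0.4386 -0.0897] sides [np.float64(0.042), np.float64(0.03), np.float64(0.04), np.float64(0.031)] pad [ 0.494  -0.0992] dist 0.0562
 yaw pad-blk 170.3
 edge [[0.428, -0.0538], [0.5572, -0.074]] 0.1308 171.1
 end 0.0677 -97.0
L blk [0.4467 0.2331] sides [np.float64(0.04), np.float64(0.028), np.float64(0.039), np.float64(0.028)] pad [0.5022 0.2439] dist 0.0565
 yaw pad-blk -168.9
 edge [[0.4385, 0.1964], [0.5639, 0.2206]] 0.1277 -169.1
 end 0.0679 -79.5
fence [[0.4276, 0.1304], [0.565, 0.1292]] 0.1375 179.5
stop [[0.4255, 0.0303], [0.4276, 0.1296]] 0.0993 -91.2
outer [[0.4201, 0.1389], [0.418, 0.0305]] 0.1085 88.9
```

```bash
cat >> h.py <<'E'
def press(x,y):
    robot.line_to([x,y,.12],[180,0,180],velocity=.2); robot.line_to([x,y,.080],velocity=.08); robot.pause(.2)
    f0=robot.current_contact_force()
    hit=robot.line_to([x,y,.060],velocity=.006,f_stop=1.5); z1=robot.current_tool_pos()[2]; f1=robot.current_contact_force()-f0
    print("touch",hit,z1,f1.round(2))
    if not hit: return
    h2=robot.line_to([x,y,z1-.0145],velocity=.005,f_stop=10-f1[2])
    for _ in range(3):
        robot.pause(.25); z=robot.current_tool_pos()[2]; print("hold",h2,round((z1-z)*1e3,2),"mm",(robot.current_contact_force()-f0).round(2))
    robot.line_to([x,y,.085],velocity=.05); robot.line_to([x,y,.13],velocity=.15); print("t",robot.current_time_s())
E
python3 - <<'E'
from h import *
robot.line_to([.4615,.2437,.15],[180,0,180],velocity=.2)
press(.5015,.2437)
E
```

```text
touch True 0.06782154372568794 [ 0.05 -0.75  2.64]
hold True 1.39 mm [-2.22 -2.2   6.92]
hold True 1.36 mm [-2.15 -2.53  6.94]
hold True 1.37 mm [-2.26 -2.17  8.36]
t 10.875
```

Left sinks about 1.4 mm over ~5 N, so it looks stiff. The hold was only ~7 N, though, so I'll press again nearer 10 N to make sure, then press the right one.

```bash
python3 - <<'E'
from h import *
x,y=.5015,.2437
robot.line_to([x,y,.074],velocity=.08); robot.pause(.3); f0=robot.current_contact_force()
h=robot.line_to([x,y,.0650],velocity=.006,f_stop=12)
for _ in range(6):
    robot.pause(.12); print(h,robot.current_tool_pos()[2].round(5),(robot.current_contact_force()-f0).round(2))
robot.line_to([x,y,.085],velocity=.06)
robot.line_to([.4615,y,.14],velocity=.2); robot.line_to([.45,-.099,.14],velocity=.25)
press(.4937,-.099)
E
```

```text
False 0.06633 [-2.28  0.13  7.52]
False 0.06632 [-1.06 -0.09  8.71]
False 0.06634 [-2.26 -0.47  7.82]
False 0.06636 [-1.04 -1.78  7.74]
False 0.06634 [-1.99 -1.56  7.19]
False 0.06632 [-1.53 -1.26  7.38]
touch True 0.0668810494611004 [-0.45 -0.24  0.98]
hold True 6.55 mm [-2.4  -0.38  9.05]
hold True 6.54 mm [-2.66 -0.42  8.53]
hold True 6.54 mm [-2.12  0.29  8.79]
t 23.65
```

The right bracket is soft: it sank ~6.5 mm at ~8.5 N, against ~1.5–2 mm for the left one. So the left bracket is the one to grasp, lift and bring back towards the robot.

```bash
python3 - <<'E'
from h import *
robot.line_to([.43,.0,.14],velocity=.25)
robot.line_to([.4467,.2331,.12],[180,0,-169],velocity=.25); fingers.gripper_to(1.0,force=100)
print(robot.line_to([.4467,.2331,.031],velocity=.1,f_stop=8), robot.current_tool_pos().round(4))
fingers.gripper_to(0.0,force=100); print(robot.current_finger_gap(),robot.current_gripper_force(),robot.current_tool_pos().round(4))
robot.line_to([.4467,.2331,.066],velocity=.08); robot.pause(.15)
print(robot.current_tool_pos().round(4),robot.current_contact_force().round(2))
robot.line_to([.385,.20,.075],[180,0,-175],velocity=.15)
robot.line_to([.385,.085,.075],[180,0,179],velocity=.15); robot.pause(.1)
print(robot.current_tool_pos().round(4),robot.current_finger_gap(),robot.current_time_s())
shot("wrist","w1"); shot("scene","s1")
a=cv2.imread("pics/w1.png");b=cv2.imread("pics/s1.png")[200:440,140:540]
cv2.imwrite("pics/c1.png",np.vstack([cv2.resize(a,(400,300)),cv2.resize(b,(400,240))]))
E
```

```text
False [0.4473 0.2333 0.0316]
0.45448828083022 101.08991503715515 [0.4472 0.2335 0.0316]
[0.446  0.2328 0.0652] [ 1.04 -0.22 -4.83]
[0.3851 0.0862 0.075 ] 0.45595328013555075 30.05
```

View pics/c1.png

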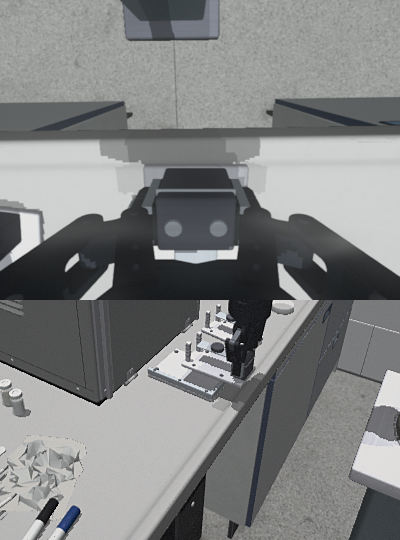

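The wrist view shows the block held square between the fingers. In the scene view the bracket hangs level in front of the plate. Next I'll place it and slide it home.

```bash
python3 - <<'E'
from h import *
tp=lambda s,h="":print(s,h,robot.current_tool_pos().round(4),robot.current_contact_force().round(1))
h=robot.line_to([.4476,.085,.068],[180,0,179],velocity=.12,f_stop=10);robot.pause(.1);tp("over",h)
h=robot.line_to([.4476,.085,.0375],velocity=.03,f_stop=5);robot.pause(.1);tp("down",h)
z=robot.current_tool_pos()[2]; x=.4476
h=robot.line_to([x,.108,z],velocity=.012,f_stop=10);robot.pause(.1);tp("fence",h)
y=robot.current_tool_pos()[1]
h=robot.line_to([.428,y,z],velocity=.012,f_stop=10);robot.pause(.1);tp("stop",h)
print(robot.current_time_s())
E
```

```text
over False [0.4462 0.0851 0.0677] [-0.4  0.2 -4.1]
down True [0.4472 0.0849 0.0396] [-0.4  0.2  5.5]
fence True [0.4479 0.0948 0.0398] [0.1 0.5 4.3]
stop True [0.4415 0.0936 0.0399] [-2.  -0.4  2.8]
34.1
```

```bash
python3 - <<'E'
from h import *
tp=lambda s,h="":print(s,h,robot.current_tool_pos().round(4),robot.current_contact_force().round(1))
x,y,z=robot.current_tool_pos()
h=robot.line_to([x,y+.008,z],velocity=.01,f_stop=12);tp("fence",h)
y=robot.current_tool_pos()[1]
h=robot.line_to([x-.006,y+.0015,z],velocity=.01,f_stop=12);tp("stop",h)
fingers.gripper_to(1.0); robot.pause(.1);tp("open")
x,y,z=robot.current_tool_pos()
robot.line_to([x,y,.15],velocity=.12); robot.line_to([.39,.08,.22],velocity=.2); fingers.gripper_to(0.0)
KT,im=shot("wrist","w2"); np.savez("w2.npz",K=KT[0],T=KT[1]); print(robot.current_time_s())
cv2.imwrite("pics/w2c.png",cv2.resize(im[150:400,220:480,::-1],None,fx=2.4,fy=2.4,interpolation=cv2.INTER_CUBIC))
E
```

```text
fence False [0.4426 0.0955 0.0401] [ -0.8 -13.1   3. ]
stop True [0.4412 0.0952 0.0401] [ 0.8 -0.6  0.6]
open  [0.439  0.0942 0.0393] [0.6 1.  0. ]
38.6833
```

View pics/w2c.png

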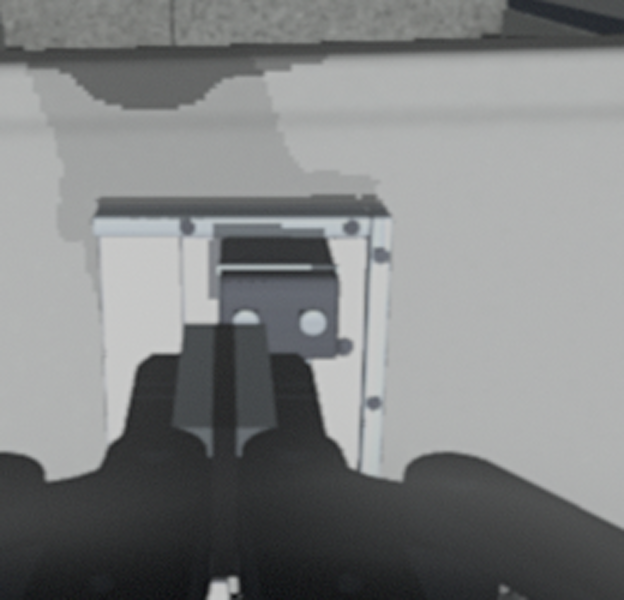

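The block sits in the corner: its top near edge lies along row ~274, its sides at columns 220 and 338, the fence's inner edge at ~371 and the stop's inner edge at row ~236. I'll check this numerically.

```bash
python3 - <<'E'
from h import *
d=np.load("w2.npz"); KT=(d["K"],d["T"])
P=lambda c,z:world(KT,(c[0]/2.4+220,c[1]/2.4+150),z)[:2].round(4)
print("blk near L,R",P((220,275),.06),P((337,273),.06),"far R",P((338,357),.06))
print("foot right edge",P((184,236),.016),P((183,322),.016))
print("fence in top",P((371,240),.02),P((363,465),.02),"stop in top",P((182,236),.02),P((360,236),.02), P((98,236),.02))
E
```

```text
blk near L,R [0.4263 0.0763] [0.4266 0.1144] far R [0.4565 0.1149]
foot right edge [0.4271 0.0623] [0.4617 0.0605]
fence in top [0.429  0.1311] [0.5228 0.1295] stop in top [0.4258 0.0618] [0.4274 0.1271] [0.4251 0.0309]
```

```bash
python3 - <<'E'
from h import *
robot.line_to([.42,-.03,.22],velocity=.2); robot.pause(.2)
KT,im=shot("wrist","w3"); np.savez("w3.npz",K=KT[0],T=KT[1]); print(robot.current_time_s())
cv2.imwrite("pics/w3c.png",cv2.resize(im[170:390,330:530,::-1],None,fx=2.7,fy=2.7,interpolation=cv2.INTER_CUBIC))
E
```

```text
39.65
```

View pics/w3c.png

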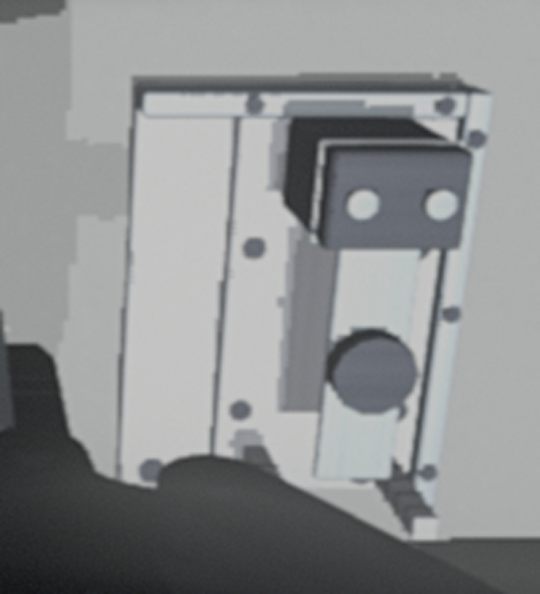

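The whole foot shows: its right edge runs from (237,118) to (213,455), and the plate's right edge from (132,130) to (120,475).

```bash
python3 - <<'E'
from h import *
d=np.load("w3.npz"); KT=(d["K"],d["T"])
P=lambda c,z:world(KT,(c[0]/2.7+330,c[1]/2.7+170),z)[:2]
for n,a,b,z in [("foot",(237,118),(213,455),.016),("plate edge top",(134,130),(120,475),.008),("fence in",(443,255),(417,450),.02),("fence out",(490,95),(434,515),.02)]:
    p,q=P(a,z),P(b,z); v=p-q; print(n,p.round(4),q.round(4),np.degrees(np.arctan2(v[1],v[0])).round(2)%360)
E
```

```text
foot [0.4275 0.06  ] [0.5497 0.0578] 178.97
plate edge top [0.4327 0.0284] [0.5622 0.0264] 179.1
fence in [0.4743 0.1288] [0.5466 0.1275] 178.97
fence out [0.4209 0.1378] [0.5728 0.1361] 179.36
```

The foot is parallel to the fence within about 0.4° and flush in the corner, so I'm handing in.

```bash
python3 -c "
from h import *
print(workorder.close_job())"
```

```text
the job is handed in; nothing more can be done
None
```

The left bracket is the stiff one: it sank about 2 mm at 7–8 N, against about 6.5 mm at 8–9 N for the right one. It now stands flush in the corner of the stop plate, the soft bracket was left standing where it was, and the job is handed in; no pass/fail verdict came back.

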